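# Draw out the printer's output tray and start a copy

## Task

The printer is ready to copy, but its output tray is still pushed in. Hook a fingertip behind the upturned lip of the sliding output tray and draw it out to its stop, without pinching the lip and without dragging the paper cassette underneath out with it. Then press the large round start button on the control panel fully down and let it go; press no other key, and leave everything else on the desk and on the printer where it is.

Things in the scene. Friction and masses are not known exactly. Their poses are not given: they have to be found in the camera images.
- printer: dark multifunction printer fixed on the desk, 440 mm wide, 197 mm tall. Origin on the desk under the middle of its paper cassette's front edge; x points from the front into the machine, y along its width, z up: its front looks to -x. The body begins 100 mm behind the origin (x = +100 mm); the cassette sticks out in front of it. Paper exit: open from 56 to 114 mm height for y within 135 mm.
- lid_top (a point): middle of the top of the flat scanner lid, 197 mm above the desk; the lid spans 266 x 436 mm (printer's x, y). In front of it the control panel, printer's x 95 to 175 mm, 137 to 158 mm high, tilted 0.25 rad towards the front
- tray (a joint): how far the grey sliding output tray (plate 136 mm wide, 185 mm long, 5 mm thick, lying on top of the cassette) is drawn out, in m: 0 pushed in, 0.13 at its stop; it slides along the printer's -x, stays where it is left and takes 2 to 5 N to draw. It starts between 0 and 0.035.
- lip (a point): middle of the top edge of the inner face (towards the printer) of the tray's upturned lip; moves with the tray. The lip runs across the tray's front end: 120 mm wide along the printer's y, 8 mm thick (from this face to -x), its top 80 mm above the desk and 18 mm above the tray plate, whose top is 62 mm above the desk. Behind it the plate is open overhead for 100 mm and more.
- lip_inner: inner half of the lip's thickness, the side towards the printer, where a fingertip hooks; fixed to the tray, origin at the lip's foot, in the middle of its width
- lip_outer: outer half of the lip's thickness, the side away from the printer; fixed to the tray, same origin. Pressing inner and outer half at once counts as pinching
- cassette (a joint): how far the paper cassette under the tray (262 mm wide, top 56 mm above the desk, a guide rail to 71 mm height along each side of the tray at y = +-78 mm) is pulled out along the printer's -x, in m: 0 home, as at the start; 0.12 out. It is stiffer than the tray: about 16 N moves it, as when the tray is pulled hard against its stop.
- start_button (a joint): travel of the start button in m: 0 up, 0.005 fully down; springs back by itself, about 4.5 N holds it fully down; its axis is square to the tilted panel (leans 0.25 rad towards the printer's front)
- start_button_top (a point): centre of the top of the start button: the largest round button, 26 mm across, standing 7 mm out of the panel, to the right of the display as one faces the printer's front (the printer's -y side)
- cancel_key (a joint): travel in m of the small round cancel key, 14 mm across, 4 mm proud of the panel, 48 mm beyond the start button towards -y on the panel; 0 up, 0.003 down; not to be pressed
- menu_key (a joint): travel in m of the small round menu key, 14 mm across, 4 mm proud of the panel, at y = +100 mm, left of the display on the panel; 0 up, 0.003 down; not to be pressed
- power_key (a joint): travel in m of the small round power key, 14 mm across, 4 mm proud of the panel, at y = +145 mm, the leftmost key on the panel; 0 up, 0.003 down; not to be pressed
- dome_camera: white dome security camera with a dark dome, 110 mm across, 72 mm tall, stands on the desk beside the tray's path, on the printer's +y side; to be left alone
- tape_roll: roll of black tape lying flat, 72 mm across, 19 mm tall, on the desk beside the tray's path, on the printer's -y side; to be left alone
- cup: purple plastic cup, 76 mm across, 95 mm tall, upright on the desk near the printer's front, on its -y side; to be left alone
- screwdriver: screwdriver with an orange handle, 190 mm long, lying on the desk ahead of the tray; to be left alone
- jar: amber glass jar with a white lid, 68 mm across, 75 mm tall, on the desk ahead of the printer, on its -y side; to be left alone
- part_box: small cardboard box, 95 x 75 x 50 mm, lying on the printer's scanner lid; to be left alone
- phone: black phone, 155 x 74 x 9 mm, lying on the desk ahead of the printer; to be left alone

How it is judged (in metres and radians):
On the way, in this order (a step that is already met when the one before it is completed fails the run):
1. a fingertip behind the lip draws the tray (contact force between lip_inner and the fingers above 0.5 N and value of joint tray above 0.06 m), for 0.1 s.
2. the tray is out to its stop (value of joint tray above 0.12 m), for 0.2 s.
3. the start button is pressed (value of joint start_button above 0.0035 m).
At the end, for the whole second after the job is handed in: the tray is out to within 10 mm of its stop and still, the cassette is home within 12 mm, and the start button has been pressed after that and has sprung back (value of joint tray above 0.12 m and value of joint cassette below 0.012 m and value of joint start_button below 0.001 m and velocity of joint tray below 0.01 m/s); the robot touches nothing.
It fails at once if the start button is pressed before the tray is out (value of joint start_button above 0.0035 m and value of joint tray below 0.118 m).
It fails at once if another key is pressed (value of joint any of cancel_key, menu_key, power_key above 0.002 m).
It fails at once if the paper cassette is dragged out (value of joint cassette above 0.015 m).
It fails at once if the lip is pinched (contact force between each of lip_inner, lip_outer and the fingers above 2 N).
It fails at once if something else on the desk or printer is moved or lifted (30 mm) (distance of any of dome_camera, tape_roll, cup, screwdriver, jar, part_box, phone from where it was at the start of the episode above 0.03 m).
It also fails if it takes over 38 s, if anything falls off the work surface, if the arm or the gripper's body presses on something with over 40 N, if the wrist force passes 120 N, or if a joint passes its speed limit or range.

## Robot

A 6-joint arm with a two-finger parallel gripper is mounted at the origin on the work surface. World frame = base frame: x ahead of the robot, y to its left, z up, the work surface at z = 0. Lengths are in mm, angles in rad, forces in N, time in s.
With the tool pointing down it reaches from about 350 to 775 mm from the base axis. Payload 7.3 kg.
Tool frame: the origin (TCP) lies on the front face of the gripper's body, between the roots of the fingers; the fingertips stand 66 mm ahead of it and the grasp point (between the pads) lies 47 mm ahead of it (bot.tip_extent is the distance from the TCP to the fingertips, in mm); z points along the fingers, y is the line along which they close (so a half turn about z gives the same grasp; the last joint's range is limited). The gripper opens to 92 mm and grips with 3 to 60 N. Pads are 19 mm wide; open, the fingers measure 130 mm over their backs; the gripper's body (75 mm by 190 mm) begins 47 mm behind the grasp point.
Start: joints at [-1.432, 0.342, 1.524, -0, 1.275, -0.146], TCP at [147.528, -503.859, 292.241] pointing down, gripper open.
Joint ranges: [-2.53, 2.53], [-0.77, 2.02], [0.04, 2.7], [-1, 4.14], [0.28, 2.66], [-3.11, 3.11]. Speed limits (rad/s): [2.57, 2.57, 3.14, 3.14, 3.14, 3.14].

## Interface

Orientations are given as [roll, pitch, yaw] about the fixed x, y, z axes, in that order (R = Rz(yaw) Ry(pitch) Rx(roll)).
In Python, from plant import readout, viewer, order, bot gives the robot as it stands.
- The arm moves only by the shell command python3 -m creep 'ROWS'. ROWS is text: rows parted by semicolons, each of 7 numbers parted by spaces: the shift along the world's x, y, z in m, then the turn, a rotation vector about the world's x, y, z in rad, then the opening in per cent of the stroke, from 0 (shut) to 100 (fully open). A call has 1 to 8 rows; each row shifts and turns the commanded pose from where the row before left it; what a row does not reach is not made up. A row lasts 1/12 s, in which the tool goes at most 41.7 mm and 7.16 degrees, less where a joint would pass 70% of its speed; a pose out of reach is approached as far as the arm can. A call is refused whole if a number of a shift passes 0.0417 or a number of a turn 0.125, either way. A call with a gripper value outside its range is refused whole. The fingers move at their own pace and stop on an object; the grip force is fixed at half the most. Time passes only in rows, so rows that do not move let the fingers close. It gives the time, the measured TCP pose, the force, the opening and the grip force at its end, in the units of the state.
- readout.get_obs(): the state, without advancing time (a new reading comes with each control period).
- viewer.capture(name): name is "scene" or "top" or "wrist"; returns the picture (384x512x3 uint8, red, green, blue); there is no depth.
- viewer.camera_info(name): a dict with "fx", "fy", "cx", "cy" (pixels), "origin" and "rotation" of the camera in the world. Camera axes: x right, y up, looking along -z (the intrinsics and any distortion apply to the point x, -y, -z); pixel columns grow to the right and rows downward; lengths in mm; the calibration is good to about 2 mm. A picture is of the moment at which its call begins: read the wrist's pose just before it. camera_info takes no time and is no camera call; for the wrist camera it gives the pose at the moment of the call.
- order.close_job(): hands the job in; it is judged then, once.
The state is a dict: "time": time; "joint_positions": joint angles; "dq": joint speeds; "tau": joint torques, N m; "tool_pos": TCP position; "tcp_rot": TCP orientation; "contact_force": force on the tool from outside, world axes, zero at the start; "moment": the same for the moment, N m; "grip_width": finger opening in mm; "finger_force": force on a finger pad.
Only numpy, scipy, OpenCV 4.12 (cv2) and the standard library are available. Lean on these libraries where they do the work, as an engineer would, in place of code of your own. Each camera call takes 0.05 s, during which the arm holds its last target. There are 200 camera calls.

## Working session

There is one attempt and no reset: what is moved stays moved. The work goes in short steps, Python scripts to look and compute and a shell command to move; the robot and the scene stay as the last step left them, time stands still between calls to the robot, and variables do not carry over. Pictures are saved under pics/ and viewed, at most 10 in all, crops included, and the job is handed in when it is done.

```bash
mkdir -p pics; ls
python3 - <<'E'
from plant import readout, viewer, order, bot
import cv2,numpy as np
o=readout.get_obs();print({k:np.round(v,3) for k,v in o.items()})
for n in("scene","top"):
    cv2.imwrite(f"pics/{n}0.png",viewer.capture(n)[:,:,::-1]);i=viewer.camera_info(n);print(n,i)
E
```

```text
pics
{'time': np.float64(0.0), 'joint_positions': array([-1.432,  0.343,  1.525,  0.   ,  1.275, -0.146]), 'dq': array([-0.   ,  0.001,  0.001,  0.   , -0.002, -0.002]), 'tau': array([ 1.0000e-03, -4.3124e+01, -2.4422e+01,  7.2000e-02,  5.6000e-02,
       -0.0000e+00]), 'tool_pos': array([ 147.503, -503.534,  291.541]), 'tcp_rot': array([-3.14 , -0.   ,  0.285]), 'contact_force': array([ 0.567,  0.07 , -0.668]), 'moment': array([-0.007,  0.019, -0.034]), 'finger_force': np.float64(0.0), 'grip_width': np.float64(91.487)}
scene {'fx': 376.41198646132324, 'fy': 376.41198646132324, 'cx': 258.07750153163596, 'cy': 190.7381783389749, 'origin': array([1120.04992766,  730.75037227,  666.82887523]), 'rotation': array([1.02970065, 0.01693081, 2.43054075])}
top {'fx': 481.4282418106849, 'fy': 481.4282418106849, 'cx': 254.4057127085495, 'cy': 188.57084075254815, 'origin': array([ 281.46082639,   60.11006862, 1458.69485924]), 'rotation': array([ 2.01356391e-01, -6.31592844e-04, -1.58163716e+00])}
```

View pics/scene0.png

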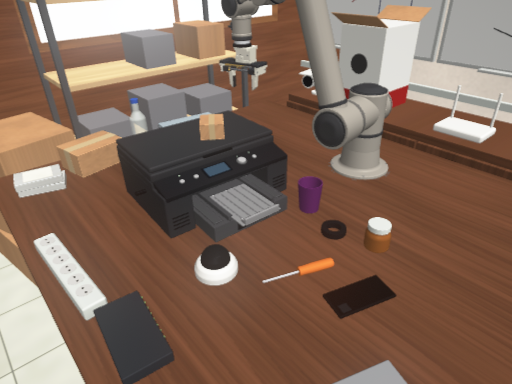

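View pics/top0.png

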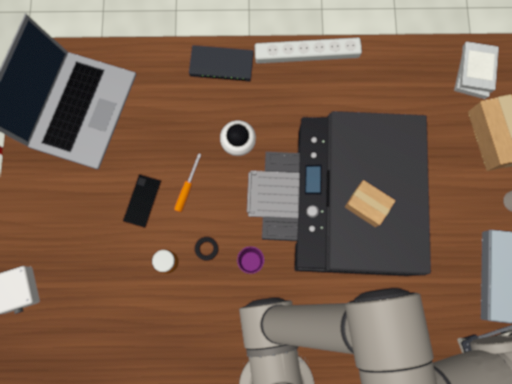

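The scene view shows the printer with its tray at (240,203) and the start button at (241,160). In the top view, the lip is at about (250,194), start button (312,211), cancel key (312,228), menu key (314,155) and power key (314,140). I'll zoom in for exact pixels.

```bash
cat > h.py <<'E'
import numpy as np,cv2
from scipy.spatial.transform import Rotation as R
from plant import readout, viewer
def ray(i,px):
    p=np.atleast_2d(px).astype(float)
    d=np.c_[(p[:,0]-i["cx"])/i["fx"],-(p[:,1]-i["cy"])/i["fy"],-np.ones(len(p))]
    return np.array(i["origin"]),R.from_euler("xyz",i["rotation"]).apply(d)
def onz(i,px,z):
    o,d=ray(i,px); return o+d*((z-o[2])/d[:,2])[:,None]
def proj(i,P):
    c=R.from_euler("xyz",i["rotation"]).inv().apply(np.atleast_2d(P)-i["origin"])
    return np.c_[i["cx"]-i["fx"]*c[:,0]/c[:,2],i["cy"]+i["fy"]*c[:,1]/c[:,2]]
E
python3 - <<'E'
from h import *
i=viewer.camera_info("top");print(i.keys())
im=cv2.imread("pics/top0.png")
# lid corners (approx) on z=197, keys z~150, lip z=80
print("lid",onz(i,[[330,113],[427,115],[430,273],[328,271]],197).round(1))
print("keys",onz(i,[[312.5,211.5],[312,228.5],[314,155],[314,140]],[155][0]).round(1))
print("lip",onz(i,[[249,171],[248,217]],80).round(1))
print("others", onz(i,[[206,248],[237,137],[250,260]],[50][0]).round(0))
a=cv2.resize(im[105:280,235:345],None,fx=3.4,fy=3.4,interpolation=cv2.INTER_CUBIC)
b=cv2.resize(cv2.imread("pics/scene0.png")[135:240,165:295],None,fx=3.2,fy=3.2,interpolation=cv2.INTER_CUBIC)
c=np.zeros((max(a.shape[0],b.shape[0]),a.shape[1]+b.shape[1],3),np.uint8)
c[:a.shape[0],:a.shape[1]]=a;c[:b.shape[0],a.shape[1]:]=b
print(c.shape,a.shape);cv2.imwrite("pics/zoom.png",c)
E
```

```text
dict_keys(['fx', 'fy', 'cx', 'cy', 'origin', 'rotation'])
lid [[ 749.9 -154.7  197. ]
 [ 741.2 -422.3  197. ]
 [ 311.6 -394.6  197. ]
 [ 319.5 -131.3  197. ]]
keys [[ 481.8 -101.9  155. ]
 [ 435.1  -98.9  155. ]
 [ 641.8 -111.7  155. ]
 [ 685.6 -113.3  155. ]]
lip [[615.8  71.5  80. ]
 [479.3  75.6  80. ]]
others [[394. 199.  50.]
 [730. 107.  50.]
 [358.  71.  50.]]
(595, 790, 3) (595, 374, 3)
```

View pics/zoom.png

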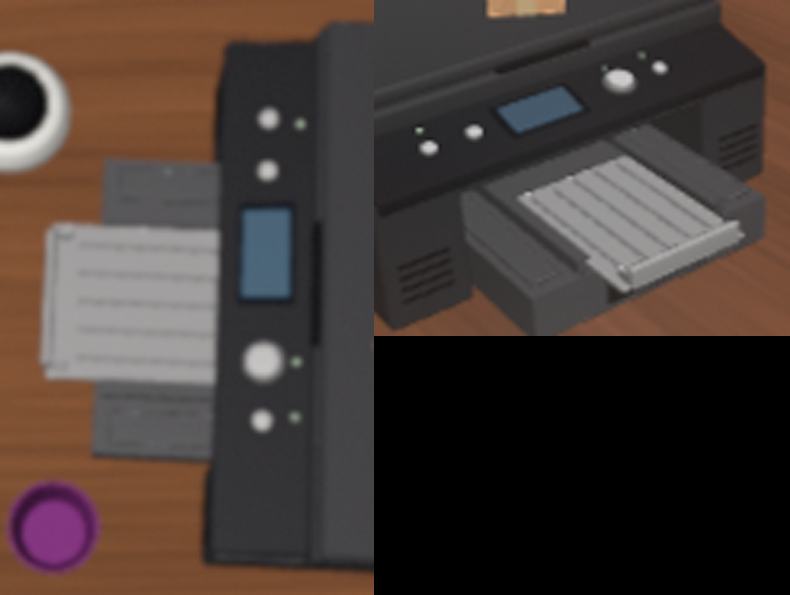

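Run:
```python
from h import *
T,S=viewer.camera_info("top"),viewer.camera_info("scene")
it,is_=cv2.imread("pics/top0.png"),cv2.imread("pics/scene0.png")
def cen(im,c,r):
    x,y=c;g=cv2.cvtColor(im,6)[y-r:y+r+1,x-r:x+r+1].astype(float)
    m=np.clip(g-110,0,None);Y,X=np.mgrid[-r:r+1,-r:r+1];return [x+(m*X).sum()/m.sum(),y+(m*Y).sum()/m.sum()]
def tri(a,b):
    o1,d1=ray(T,a);o2,d2=ray(S,b);A=np.c_[d1[0],-d2[0]];s=np.linalg.lstsq(A,o2-o1,rcond=None)[0]
    p,q=o1+s[0]*d1[0],o2+s[1]*d2[0];return ((p+q)/2).round(1),round(np.linalg.norm(p-q),1)
z=lambda x,y:(235+(x+.5)/3.4-.5,105+(y+.5)/3.4-.5); w=lambda x,y:(165+(x-374+.5)/3.2-.5,135+(y+.5)/3.2-.5)
keys=[]
for n,a,b,r in(("power",(268,119),(429,148),4),("menu",(267,170),(474,132),4),("start",(263,361),(620,80),6),("cancel",(261,420),(660,68),4)):
    ca=cen(it,[round(v) for v in z(*a)],r);cb=cen(is_,[round(v) for v in w(*b)],r)
    p=tri(ca,cb);print(n,np.round(ca,1),np.round(cb,1),*p,onz(T,ca,150).round(1));keys.append(onz(T,ca,150)[0,:2])
# lip edges in top view: gradients along rows
g=cv2.cvtColor(it,6)
for r in(176,185,195,205,213): print(r,g[r,242:260])
for zz,nm,pts in((80,"outer top edge",[z(47,235),z(42,360)]),(80,"inner",[z(58,235),z(53,360)]),(80,"scene lip top inner",None)):
    if pts: print(nm,onz(T,pts,zz).round(1))
print("scene lip top ends",onz(S,[w(628,268),w(738,224)],80).round(1))
print("panel front edge",onz(T,[z(218,235)],137).round(1))
print("lid",onz(T,[[330,113],[328,271]],197).round(1))
```

```text
power [313.6 139.4] [181.8 180.6] [ 688.4 -112.4  150.6] 0.7 [[ 688.9 -112.8  150. ]]
menu [313.2 154.8] [195.9 175.7] [ 643.4 -109.9  150.7] 0.8 [[ 644.  -110.3  150. ]]
start [311.8 210.7] [241.5 159.2] [ 483.9 -100.1  153.4] 0.8 [[ 484.8 -100.8  150. ]]
cancel [311.5 228.3] [253.8 155.6] [436.  -97.9 151. ] 0.6 [[436.3 -98.3 150. ]]
176 [ 95  95  95  95  95 101 128 151 148 139 148 154 154 156 158 158 153 149]
185 [ 97  96  97  96  97 107 132 150 147 145 155 160 160 161 160 156 148 144]
195 [ 89  90  89  89  96 124 151 150 145 154 161 162 161 161 161 159 158 158]
205 [ 92  92  92  93 104 131 152 149 145 156 162 162 161 161 161 161 161 161]
213 [ 94  94  94  93  94 102 122 140 148 150 151 149 152 159 163 163 163 162]
outer top edge [[607.5  73.2  80. ]
 [498.2  78.3  80. ]]
inner [[607.4  63.6  80. ]
 [498.1  69.   80. ]]
scene lip top ends [[612.9  68.6  80. ]
 [497.6  81.5  80. ]]
panel front edge [[592.5 -69.2 137. ]]
lid [[ 749.9 -154.7  197. ]
 [ 319.5 -131.3  197. ]]
```

```bash
python3 -m creep '0 0 0.03 0 0 0 0; 0 0 0.03 0 0 0 0; 0.024 0.032 0 0 0 0.123 0; 0.024 0.032 0 0 0 0.123 0; 0.024 0.032 0 0 0 0.123 0; 0.024 0.032 0 0 0 0.123 0; 0.024 0.032 0 0 0 0.123 0; 0.024 0.032 0 0 0 0.123 0' && python3 -m creep '0.024 0.032 0 0 0 0.123 0; 0.024 0.032 0 0 0 0.123 0; 0.024 0.032 0 0 0 0.123 0; 0.024 0.032 0 0 0 0.122 0; 0.024 0.032 0 0 0 0 0; 0.024 0.032 0 0 0 0 0; 0.024 0.032 0 0 0 0 0; 0.024 0.032 0 0 0 0 0' && python3 -m creep '0.024 0.032 0 0 0 0 0; 0.024 0.032 0 0 0 0 0; 0.022 0.032 0 0 0 0 0; 0 0 0 0 0 0 0; 0 0 0 0 0 0 0'
```

```text
time: 0.77
tool_pos: [292.1, -310.0, 352.0]
tcp_rot: [-3.141, -0.0, 1.028]
contact_force: [1.1, -0.8, 0.7]
grip_width: 42.7
finger_force: 0.0
time: 1.43
tool_pos: [484.2, -53.8, 352.0]
tcp_rot: [-3.141, 0.0, 1.514]
contact_force: [1.1, -1.2, -0.1]
grip_width: 0.6
finger_force: 0.0
time: 1.85
tool_pos: [553.9, 41.9, 351.1]
tcp_rot: [-3.14, 0.0, 1.517]
contact_force: [-0.3, -0.3, 1.1]
grip_width: 0.3
finger_force: 0.0
```

```bash
python3 -m creep '0 0 -0.04 0 0 0 0; 0 0 -0.04 0 0 0 0; 0 0 -0.04 0 0 0 0; 0 0 -0.04 0 0 0 0; 0 0 -0.03 0 0 0 0; 0 0 0 0 0 0 0; 0 0 0 0 0 0 0'
python3 - <<'E'
from h import *
a=viewer.capture("scene")[100:270,150:320,::-1];b=viewer.capture("wrist")[:,:,::-1]
i=viewer.camera_info("wrist");print(proj(i,[[553.7,66.5,80],[553.7,74.5,80]]).round())
a=cv2.resize(a,(384,384),interpolation=2);b=cv2.resize(b,(416,312))
c=np.zeros((384,800,3),np.uint8);c[:,:384]=a;c[:312,384:]=b;cv2.imwrite("pics/p1.png",c)
E
```

```text
time: 2.43
tool_pos: [552.7, 39.1, 161.8]
tcp_rot: [-3.138, 0.0, 1.513]
contact_force: [0.1, 0.6, 1.1]
grip_width: 0.2
finger_force: 0.0
[[249. 185.]
 [248. 173.]]
```

View pics/p1.png

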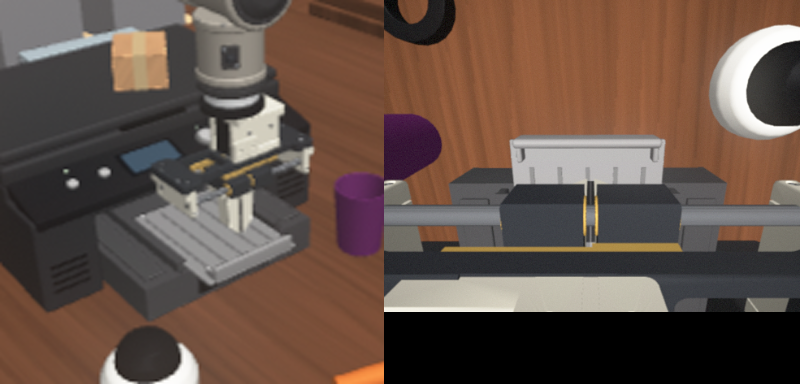

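The fingers are shut about 27 mm behind the lip. The lip appears where I predicted in the wrist view (original rows about 170–183, column 251), so I'll lower behind it and draw.

```bash
python3 -m creep '0 0 -0.015 0 0 0 0; 0 0 -0.014 0 0 0 0; 0 0 0 0 0 0 0; 0 0 0 0 0 0 0' && python3 -m creep '0.0003 0.006 0 0 0 0 0; 0.0003 0.006 0 0 0 0 0; 0.0003 0.005 0 0 0 0 0; 0.0003 0.005 0 0 0 0 0; 0.0003 0.005 0 0 0 0 0; 0.0003 0.005 0 0 0 0 0; 0 0 0 0 0 0 0'
```

```text
time: 2.87
tool_pos: [554.3, 39.9, 135.1]
tcp_rot: [3.139, 0.0, 1.514]
contact_force: [0.5, -0.5, -0.2]
grip_width: 0.4
finger_force: 0.0
time: 3.45
tool_pos: [555.5, 73.2, 133.4]
tcp_rot: [3.141, -0.0, 1.515]
contact_force: [0.2, 0.4, -0.4]
grip_width: 0.5
finger_force: 0.0
```

```bash
python3 -m creep '0.0005 0.008 0 0 0 0 0; 0.0005 0.008 0 0 0 0 0; 0.0005 0.008 0 0 0 0 0'
python3 - <<'E'
from h import *
a=viewer.capture("scene")[100:270,150:320,::-1];b=viewer.capture("wrist")[:,:,::-1]
a=cv2.resize(a,(384,384),interpolation=2);b=cv2.resize(b,(416,312))
c=np.zeros((384,800,3),np.uint8);c[:,:384]=a;c[:312,384:]=b;cv2.imwrite("pics/p2.png",c)
E
```

```text
time: 3.7
tool_pos: [556.7, 96.7, 133.2]
tcp_rot: [-3.141, 0.0, 1.513]
contact_force: [-0.2, -2.8, 1.8]
grip_width: 0.8
finger_force: 1.5
```

View pics/p2.png

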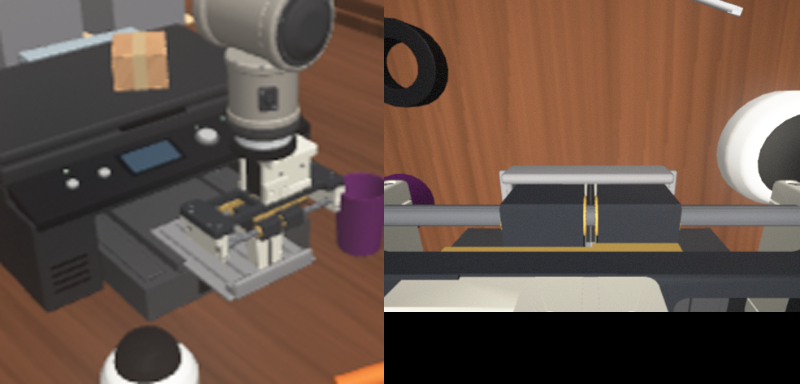

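The tray follows the fingertip at about 3 N; nothing is pinched.

```bash
python3 -m creep '0.0005 0.008 0 0 0 0 0; 0.0005 0.008 0 0 0 0 0; 0.0005 0.008 0 0 0 0 0; 0.0005 0.008 0 0 0 0 0; 0.0005 0.008 0 0 0 0 0' && python3 -m creep '0.0003 0.005 0 0 0 0 0; 0.0003 0.005 0 0 0 0 0' && python3 -m creep '0.0002 0.003 0 0 0 0 0; 0.0002 0.003 0 0 0 0 0'
```

```text
time: 4.22
tool_pos: [559.0, 137.0, 133.0]
tcp_rot: [-3.141, 0.0, 1.514]
contact_force: [-1.6, -2.8, 0.0]
grip_width: 0.4
finger_force: 1.5
time: 4.38
tool_pos: [559.5, 146.9, 133.0]
tcp_rot: [-3.141, 0.0, 1.514]
contact_force: [-1.9, -3.2, -0.1]
grip_width: 0.1
finger_force: 1.4
time: 4.55
tool_pos: [560.1, 152.5, 133.1]
tcp_rot: [-3.141, 0.0, 1.514]
contact_force: [-1.8, -2.3, -0.4]
grip_width: -0.1
finger_force: 1.3
```

```bash
python3 -m creep '0.0002 0.002 0 0 0 0 0; 0.0002 0.002 0 0 0 0 0'
```

```text
time: 4.72
tool_pos: [560.7, 156.2, 133.2]
tcp_rot: [-3.141, 0.0, 1.514]
contact_force: [-1.7, -2.7, 0.9]
grip_width: 0.3
finger_force: 1.3
```

```bash
python3 -m creep '0.0002 0.003 0 0 0 0 0' | grep -E "pos|cont"; python3 -m creep '0.0002 0.003 0 0 0 0 0'| grep -E "pos|cont"
```

```text
tool_pos: [560.9, 159.0, 133.2]
contact_force: [-1.8, -2.4, -1.6]
tool_pos: [561.1, 162.2, 133.2]
contact_force: [-2.4, -2.7, -0.6]
```

```bash
python3 -m creep '0.0002 0.003 0 0 0 0 0' | grep -E "pos|cont"; python3 -m creep '0.0002 0.003 0 0 0 0 0'| grep -E "pos|cont"
```

```text
tool_pos: [561.4, 165.3, 133.2]
contact_force: [-1.5, -3.3, -1.0]
tool_pos: [561.5, 168.4, 133.2]
contact_force: [-1.6, -2.4, -0.5]
```

```bash
python3 -m creep '0.0002 0.003 0 0 0 0 0' | grep -E "pos|cont"; python3 -m creep '0.0002 0.003 0 0 0 0 0'| grep -E "pos|cont"
```

```text
tool_pos: [561.7, 171.4, 133.2]
contact_force: [-2.0, -3.3, -0.6]
tool_pos: [561.9, 174.5, 133.2]
contact_force: [-2.0, -3.5, -0.8]
```

```bash
python3 -m creep '0.0002 0.003 0 0 0 0 0' | grep -E "pos|cont"; python3 -m creep '0.0002 0.002 0 0 0 0 0'| grep -E "pos|cont"
```

```text
tool_pos: [562.0, 175.7, 133.2]
contact_force: [-3.4, -16.5, 1.7]
tool_pos: [562.1, 177.0, 133.2]
contact_force: [-3.1, -15.8, 2.4]
```

The force jumped to 16 N at TCP y≈176, so that is the stop. I'll back off, lift and go to hover over the start button.

```bash
python3 -m creep '-0.0005 -0.01 0 0 0 0 0; -0.0005 -0.01 0 0 0 0 0; 0 0 0.037 0 0 0 0; 0 0 0.037 0 0 0 0; 0 0 0.037 0 0 0 0; 0 0 0.037 0 0 0 0; 0 0 0 0 0 0 0; 0 0 0 0 0 0 0' && python3 -m creep '-0.011 -0.033 0 -0.0625 0.0036 0 0; -0.011 -0.033 0 -0.0625 0.0036 0 0; -0.011 -0.033 0 -0.0625 0.0036 0 0; -0.011 -0.033 0 -0.0625 0.0036 0 0; -0.011 -0.033 0 0 0 0 0; -0.011 -0.033 0 0 0 0 0; -0.010 -0.033 0 0 0 0 0; 0 0 0 0 0 0 0' && python3 -m creep '0 0 0 0 0 0 0; 0 0 0 0 0 0 0'
python3 - <<'E'
from h import *
o=readout.get_obs();r=R.from_euler("xyz",o["tcp_rot"]).as_matrix()
n=np.array([.0142,.247,.9689]);t=np.array([483.9,-100.1,153.6])
print("tool z",r[:,2].round(3),"y",r[:,1].round(3),"to hover30",(t+n*96-o["tool_pos"]).round(1))
T=viewer.capture("top")[105:280,205:345,::-1];b=viewer.capture("wrist")[:,:,::-1];S=viewer.capture("scene")[100:270,150:320,::-1]
print(proj(viewer.camera_info("wrist"),t).round())
a=cv2.resize(T,(308,385),interpolation=2);b=cv2.resize(b,(240,180));s=cv2.resize(S,(385,385),interpolation=2)
c=np.zeros((570,700,3),np.uint8);c[:385,:308]=a;c[:385,312:697]=s;c[388:568,:240]=b;cv2.imwrite("pics/p3.png",c)
E
```

```text
time: 6.05
tool_pos: [562.5, 159.2, 284.1]
tcp_rot: [3.135, -0.002, 1.514]
contact_force: [-1.1, -0.2, -1.5]
grip_width: 0.4
finger_force: 0.0
time: 6.72
tool_pos: [483.2, -76.0, 279.9]
tcp_rot: [-3.138, 0.251, 1.511]
contact_force: [0.7, -0.2, 0.5]
grip_width: 0.4
finger_force: 0.0
time: 6.88
tool_pos: [485.2, -71.6, 280.4]
tcp_rot: [-3.14, 0.249, 1.513]
contact_force: [1.2, -0.3, 0.5]
grip_width: 0.2
finger_force: 0.0
tool z [-0.015 -0.246 -0.969] y [ 0.998 -0.058 -0.001] to hover30 [  0.   -4.8 -33.7]
[[254. 200.]]
```

View pics/p3.png

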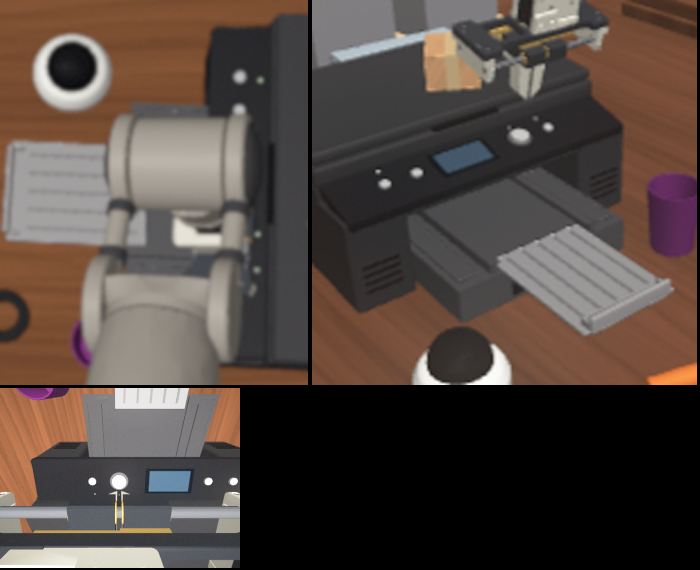

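The tray is fully out, the cassette is home, and the button shows in the wrist view at (254,198) against a predicted (254,200). I'll approach along the panel normal.

```bash
python3 -m creep '0 -0.005 -0.017 0 0 0 0; 0 0 -0.017 0 0 0 0; -0.0002 -0.0030 -0.0116 0 0 0 0; -0.0002 -0.0030 -0.0116 0 0 0 0; 0 0 0 0 0 0 0; 0 0 0 0 0 0 0' && python3 -m creep '0 -0.0007 -0.0029 0 0 0 0; 0 -0.0007 -0.0029 0 0 0 0; 0 0 0 0 0 0 0'
python3 - <<'E'
from h import *
o=readout.get_obs();n=np.array([.0142,.247,.9689]);t=np.array([483.9,-100.1,153.6])
e=o["tool_pos"]-n*66-t;print("gap",e@n,"lat",(e-n*(e@n)).round(1))
E
```

```text
time: 7.53
tool_pos: [485.0, -82.1, 223.7]
tcp_rot: [-3.14, 0.25, 1.515]
contact_force: [0.4, 0.7, -0.3]
grip_width: 0.4
finger_force: 0.0
time: 7.78
tool_pos: [485.1, -84.1, 218.4]
tcp_rot: [3.141, 0.25, 1.514]
contact_force: [-0.4, 0.0, -0.0]
grip_width: 0.1
finger_force: 0.0
gap 0.7169744354647252 lat [ 0.3 -0.4  0.1]
```

```bash
python3 -m creep '0 -0.0005 -0.0019 0 0 0 0; 0 -0.0005 -0.0019 0 0 0 0; 0 0 0 0 0 0 0' | grep -E "pos|cont"; python3 -m creep '0 -0.0003 -0.001 0 0 0 0; 0 0 0 0 0 0 0' | grep -E "pos|cont"; python3 -m creep '0 -0.0003 -0.001 0 0 0 0; 0 0 0 0 0 0 0' | grep -E "pos|cont"
```

```text
tool_pos: [485.2, -85.2, 214.6]
contact_force: [-0.5, 1.9, 3.4]
tool_pos: [485.2, -85.4, 213.6]
contact_force: [0.9, 2.5, 3.1]
tool_pos: [485.2, -85.5, 213.4]
contact_force: [-0.3, 5.6, 9.5]
```

The force rose sharply past 4.5 N, so the button is bottomed. I'll release it and retreat.

```bash
python3 -m creep '0 0.0025 0.0097 0 0 0 0; 0 0.005 0.0194 0 0 0 0; 0 0.0075 0.029 0 0 0 0; 0 0.01 0.037 0 0 0 0; 0 0 0 0 0 0 0; 0 0 0 0 0 0 0; 0 0 0 0 0 0 0; 0 0 0 0 0 0 0'
python3 - <<'E'
from h import *
S=viewer.capture("scene")[100:270,150:320,::-1];cv2.imwrite("pics/p4.png",cv2.resize(S,(400,400),interpolation=2))
E
```

```text
time: 9.03
tool_pos: [484.2, -61.0, 306.3]
tcp_rot: [-3.139, 0.25, 1.514]
contact_force: [-0.2, 1.1, 0.1]
grip_width: 0.6
finger_force: 0.0
```

View pics/p4.png

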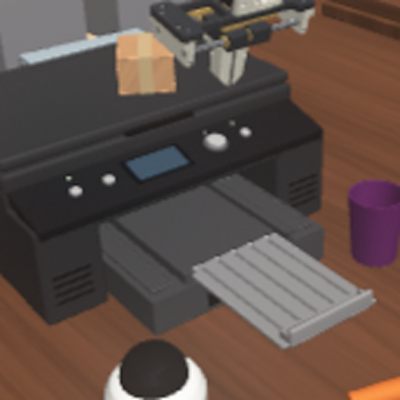

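The picture shows the tray out with its lip at about (330,315), the button up again at (215,142), and the gripper clear.

```bash
python3 -c "
from plant import order
print(order.close_job())"
```

```text
the job is handed in; nothing more can be done
None
```

I drew the tray out to its stop without pinching the lip or visibly moving the cassette, pressed the start button fully down and released it, and handed the job in at about 9 s; no verdict was returned.

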